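# Push a workpiece carrier between the guide blocks into its docking station

## Task

Push the blue workpiece carrier on the aluminium plate through the narrow gap between the two brown guide blocks and on until it rests flat against both black rubber pads of the stop rail. Slide it with the fingertips: never lift or tip it, and do not touch the connector that it carries. Leave the other loose things where they are.

Things in the scene. Friction and masses are not known exactly. Their poses are not given: they have to be found in the camera images.
- carrier: The blue workpiece carrier to be pushed: a loose flat block on a black sole, 80 mm long (its x), 90 mm wide (its y), 18 mm high, 0.25 to 0.55 kg, lying on the plate; a brown nest 44 x 36 x 6 mm on its top centre. Origin: centre of its underside. It starts with its centre 100 to 160 mm before gate, up to 25 mm to either side, its x turned up to 0.4 rad from the travel.
- connector: The small black connector clipped into the carrier's nest, 24 x 18 x 26 mm, fixed to the carrier. Origin: centre of its underside, 24 mm above the carrier's underside; its top is 50 mm above it. Not to be touched.
- gate (a point): Fixed point on the plate's top face, in the middle of the gap between the brown guide blocks. x: direction of travel, towards the stop rail; y: across the gap; z up. Blocks: x from -22 to +22 mm, 36 mm wide, 26 mm high (screw heads 3 mm more). The gap is 94 mm wide (y -47 to +47), with lead-in bevels at the entry that widen it to 106 mm (x -6 back to -22).
- fixture: The docking fixture, bolted down: aluminium plate on two 30 mm profiles, with guide blocks and stop rail on it. Origin: at table height, 42 mm straight below gate, same axes. The plate's top is 42 mm above the table and covers x from -230 to +140 mm, y from -130 to +130 mm.
- stop (a point): Fixed point on the plate's top face midway between the front faces of the two black rubber pads, 112 mm beyond gate, same axes. The pads cover y from 15 to 100 mm on either side, up to 19 mm above the plate; the aluminium stop rail behind is 240 mm long, 34 mm high. When the carrier is home its centre is 40 mm before this point, wholly out of the gap.
- spare_carrier: A second, equal carrier with connector (80 x 90 x 50 mm), parked on the table beside the plate. Origin: centre of its underside. Leave alone.
- spare_connector: A loose black connector 24 x 18 x 26 mm standing on the plate just outside one guide block. Origin: centre of its underside. Leave alone.
- vacuum_head: A brown vacuum gripper head with black plug and red suction cup lying on the table beside the plate, about 150 x 38 x 38 mm along its x. Origin: on the table under its middle. Leave alone.
- wrench: A steel wrench, 150 mm long, lying on the table on the robot's side of the plate. Origin: on the table under its middle. Leave alone.
There are look-alikes about, which are no part of the job. Leave any yellow look-alike of the carrier alone.

How it is judged:
On the way:
1. the carrier slides through the gap between the guide blocks (x of carrier in the frame of gate between -0.03 and 0.03 m and y of carrier in the frame of gate between -0.006 and 0.006 m and z of carrier in the frame of gate below 0.004 m and angle between the x axis of carrier and the x axis of gate, either way round below 0.15 rad), for 0.1 s.
At the end, for the whole second after the job is handed in: The carrier lies at rest on the plate beyond the gap, its front face within 3 mm of the pads, square to them within 0.05 rad and within 10 mm of the gap's centre line (x of carrier in the frame of stop between -0.043 and -0.037 m and y of carrier in the frame of gate between -0.01 and 0.01 m and z of carrier in the frame of gate between -0.003 and 0.003 m and angle between the x axis of carrier and the x axis of gate, either way round below 0.05 rad and linear speed of carrier below 0.01 m/s); the robot touches nothing.
It fails at once if the carrier is lifted (more than 6 mm off the plate) (z of carrier in the frame of gate above 0.006 m).
It fails at once if the carrier is tipped or falls off the plate (angle between carrier's own z axis and vertical above 0.12 rad or z of carrier in the frame of gate below -0.01 m).
It fails at once if the connector on the carrier is touched by the robot (contact force between any of the fingers, the arm and connector above 0.5 N).
It fails at once if another loose thing (parked carrier, loose connector, vacuum head or wrench) is moved more than 12 mm (distance of any of spare_carrier, spare_connector, vacuum_head, wrench from where it was at the start of the episode above 0.012 m).
It also fails if it takes over 64 s, if anything falls off the work surface, if the arm or the gripper's body presses on something with over 40 N, if the wrist force passes 120 N, or if a joint passes its speed limit or range.

## Robot

A 6-joint arm with a two-finger parallel gripper is mounted at the origin on the work surface. World frame = base frame: x ahead of the robot, y to its left, z up, the work surface at z = 0. Lengths are in m, angles in rad, forces in N, time in s.
With the tool pointing down it reaches from about 0.275 to 0.75 m from the base axis. Payload 10.2 kg.
Tool frame: the origin (TCP) lies between the finger pads; the fingertips stand 25 mm ahead of it and the grasp point (between the pads) lies 6 mm ahead of it; z points along the fingers, y is the line along which they close (so a half turn about z gives the same grasp; the last joint's range is limited). The gripper opens to 88 mm and grips with 3 to 60 N. Pads are 18 mm wide; open, the fingers measure 123 mm over their backs; the gripper's body (75 mm by 187 mm) begins 45 mm behind the grasp point.
Start: joints at [0.889, 0.313, 1.498, -0, 1.331, -0.223], TCP at [0.233, 0.471, 0.264] pointing down, gripper open.
Joint ranges: [-2.94, 2.94], [-0.97, 2.17], [0.19, 2.56], [-1.23, 4.37], [0.02, 3.11], [-2.88, 2.88]. Speed limits (rad/s): [2.39, 2.39, 3.01, 3.14, 3.14, 3.14].

## Interface

Orientations are given as a rotation vector (axis times angle).
In Python, from workcell import env, vision, job gives the robot as it stands.
- The arm moves only by the tool servo_tool, never from a script. Its argument "commands" is a list of rows, each an object with "xyz": the shift along the tool's x, y, z in mm, a list of three; "turn": the turn about the tool's z in rad; "hand": the finger opening in mm, from 0 to 88.1. A call has exactly 10 rows; each row is the pose to reach, as a shift and turn from the pose commanded when the call began, along the tool's axes at that moment; what a row does not reach only later rows make up. A row lasts 1/10 s, in which the tool goes at most 50 mm and 8.59 degrees, less where a joint would pass 70% of its speed; a pose out of reach is approached as far as the arm can. A call with a gripper value outside its range is refused whole. The fingers move at their own pace and stop on an object; "grip_force" is the grip in N (left out, the last holds). Time passes only in rows, so rows that repeat a pose let the fingers close, or fill a call up. It gives the time, the measured TCP pose, the force, the opening and the grip force at its end, in the units of the state.
- env.state(): the state, without advancing time (a new reading comes with each control period).
- vision.read_camera(name): name is "scene" or "top"; returns the picture (480x640x3 uint8, red, green, blue); there is no depth.
- vision.calibration(name): a dict with "mtx" (3x3 intrinsics, pixels), "rvec" (rotation vector, rad) and "tvec" (3), from world to camera coordinates, as OpenCV has them. Camera axes: x right, y down, z forward; pixel columns grow to the right and rows downward; lengths in m; the calibration is good to about 2 mm. A picture is of the moment at which its call begins. calibration takes no time and is no camera call.
- job.hand_in(): hands the job in; it is judged then, once.
The state is a dict: "t": time; "qpos": joint angles; "dq": joint speeds; "effort": joint torques, N m; "tcp_pos": TCP position; "ee_rot": TCP orientation; "contact_force": force on the tool from outside, world axes, zero at the start; "wrist_torque": the same for the moment, N m; "gripper_width": opening from 0.0 (shut) to 1.0 (fully open); "finger_force": force on a finger pad.
Only numpy, scipy, OpenCV 4.12 (cv2) and the standard library are available. Lean on these libraries where they do the work, as an engineer would, in place of code of your own. Each camera call takes 0.05 s, during which the arm holds its last target. There are 200 camera calls.

## Working session

There is one attempt and no reset: what is moved stays moved. The work goes in short steps, Python scripts to look and compute and a tool call to move; the robot and the scene stay as the last step left them, time stands still between calls to the robot, and variables do not carry over. Pictures are saved under pics/ and viewed, at most 10 in all, crops included, and the job is handed in when it is done.

Besides the shell and the picture viewer there is one more tool, called after "Request:" as name(argument=value, ...), one argument or row to a line, values as JSON. servo_tool: Moves the arm, as the interface text tells. Its arguments: {"type":"object","properties":{"commands":{"type":"array","items":{"type":"object","properties":{"xyz":{"type":"array","items":{"type":"number"}},"turn":{"type":"number"},"hand":{"type":"number"}}}},"grip_force":{"type":"number"}},"required":["commands"]}

```bash
mkdir -p pics; ls
python3 - <<'E'
from workcell import env, vision
import cv2
for n in("scene","top"):
    cv2.imwrite(f"pics/{n}0.png",vision.read_camera(n)[:,:,::-1]); print(vision.calibration(n))
print(env.state())
E
```

```text
pics
{'mtx': array([[463.94145764,   0.        , 323.16154952],
       [  0.        , 463.94145764, 246.76296974],
       [  0.        ,   0.        ,   1.        ]]), 'rvec': array([ 1.89841281,  1.34804685, -0.64199219]), 'tvec': array([-0.1805651 , -0.31146411,  1.39911509])}
{'mtx': array([[436.06904136,   0.        , 318.97830123],
       [  0.        , 436.06904136, 235.84462371],
       [  0.        ,   0.        ,   1.        ]]), 'rvec': array([ 2.19391739, -2.18699968,  0.17151191]), 'tvec': array([-0.05744159,  0.57603988,  0.68352862])}
{'t': 0.1, 'qpos': array([ 8.88576117e-01,  3.13368486e-01,  1.49831799e+00,  5.56655985e-06,
        1.33096475e+00, -2.23411498e-01]), 'dq': array([ 0.00206548, -0.00124596, -0.00121632, -0.00023015, -0.00047535,
        0.00205794]), 'effort': array([ 9.94205475e-04, -4.02819192e+01, -2.52645153e+01,  6.95101032e-02,
        3.43202683e-02, -3.55586553e-05]), 'tcp_pos': array([0.23241634, 0.47056067, 0.26324759]), 'ee_rot': array([-7.14285918e-01, -3.05883271e+00,  1.49128518e-03]), 'contact_force': array([-0.48409027, -0.30797819,  0.76135657]), 'wrist_torque': array([-0.00591356, -0.0018011 , -0.03785696]), 'finger_force': 0.0, 'gripper_width': 0.9979846603854132}
```

View pics/scene0.png

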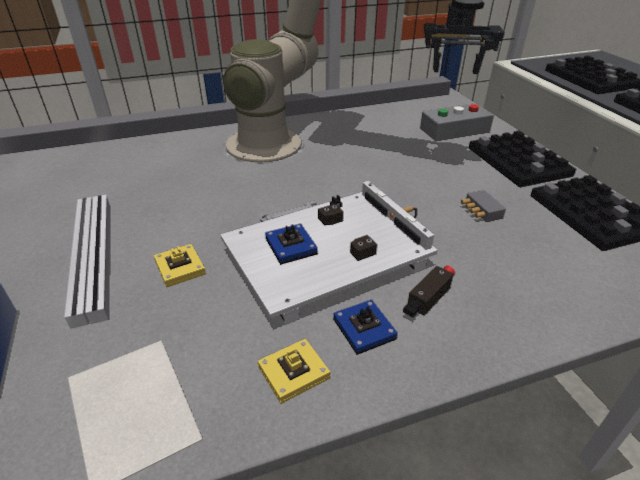

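View pics/top0.png

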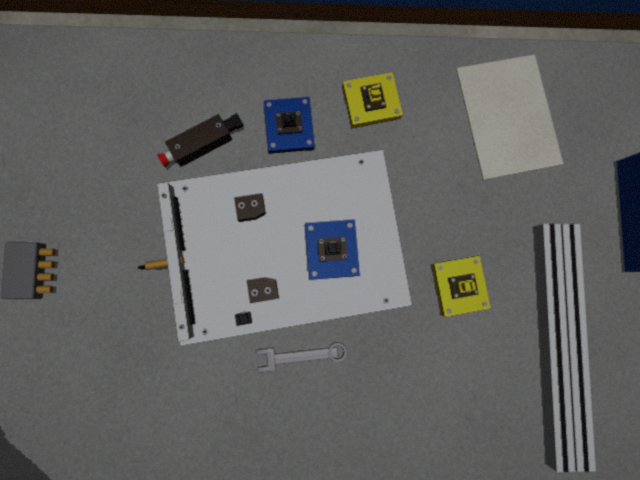

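The top picture shows four carrier candidates. Blue on the plate (332,249) is the one to push. Blue on the table (289,124) is the spare, and yellow (373,98) and yellow (462,286) are look-alikes. The guide blocks are at (250,207) and (263,289), with the rail at left, x≈175.

```bash
cat > h.py <<'E'
import numpy as np, cv2
from workcell import env, vision
def to_world(name,px,z):
    c=vision.calibration(name); R=cv2.Rodrigues(c["rvec"])[0]; t=np.ravel(c["tvec"])
    u=cv2.undistortPoints(np.float64(px).reshape(-1,1,2),c["mtx"],None).reshape(-1,2)
    d=np.c_[u,np.ones(len(u))]@R; o=-R.T@t
    return (o+d*((z-o[2])/d[:,2])[:,None])[:,:2]
def to_px(name,P):
    c=vision.calibration(name); return cv2.projectPoints(np.float64(P).reshape(-1,1,3),c["rvec"],c["tvec"],c["mtx"],None)[0].reshape(-1,2)
def blue(img,box):
    x0,y0,x1,y1=box; hsv=cv2.cvtColor(img,cv2.COLOR_RGB2HSV)
    m=cv2.inRange(hsv,(105,120,40),(130,255,255)); k=np.zeros_like(m); k[y0:y1,x0:x1]=m[y0:y1,x0:x1]
    c=max(cv2.findContours(k,cv2.RETR_EXTERNAL,cv2.CHAIN_APPROX_NONE)[0],key=cv2.contourArea)
    return c.reshape(-1,2)
def rect(name,c,z):
    w=to_world(name,c,z).astype(np.float32)*1000
    return cv2.minAreaRect(cv2.convexHull(w))
E
python3 - <<'E'
from h import *
im=vision.read_camera("top")
print("carrier",rect("top",blue(im,(280,200,400,300)),.060))
print("plate R corners",to_world("top",[[383,151],[411,304]],.042))
c=im[140:360,140:430]; cv2.imwrite("pics/crop1.png",cv2.resize(c[:,:,::-1],(790,599),interpolation=cv2.INTER_CUBIC))
E
```

```text
carrier ((552.4609985351562, -74.04102325439453), (88.06472778320312, 78.84434509277344), 4.694186210632324)
plate R corners [[ 0.71778808 -0.16174306]
 [ 0.46579497 -0.20334153]]
```

View pics/crop1.png

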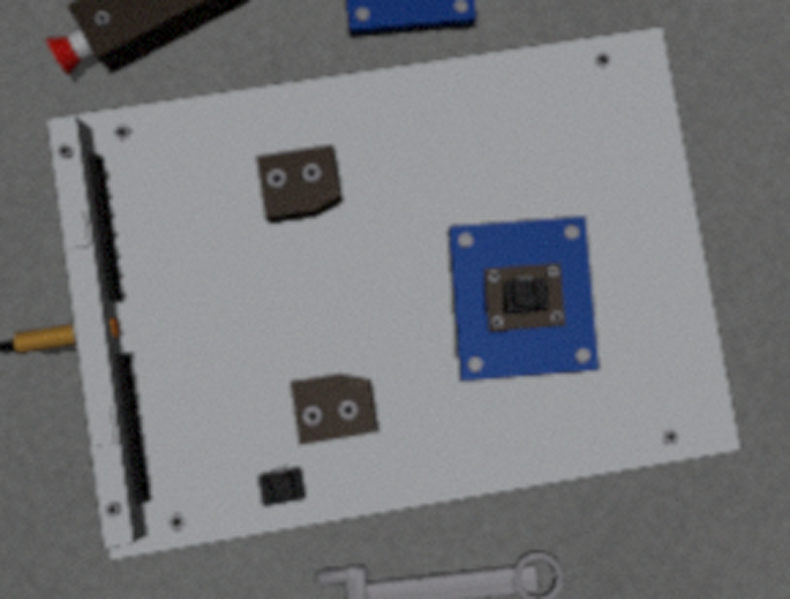

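The crop confirms the blue carrier with the brown nest and black connector, at (525,298) in the crop. The block corners and plate corners are clear enough to fit the fixture pose.

```bash
cat > fit.py <<'E'
from h import *
from scipy.optimize import least_squares
obs=np.array([[257,156,22,-83,68],[332,146,-22,-83,68],[299,443,22,83,68],[378,431,-22,83,68],[292,381,22,47,68],
 [663,29,-230,-130,42],[739,449,-230,130,42],[112,557,140,130,42]],float)
px=obs[:,:2]/[790/290,599/220]+[140,140]-0.3
def world(p,f):
    c,s=np.cos(p[2]),np.sin(p[2]); return np.c_[f[:,:2]/1000@np.array([[c,s],[-s,c]])+p[:2],f[:,2]/1000]
r=least_squares(lambda p:(to_px("top",world(p,obs[:,2:]))-px).ravel(),[.6,.05,1.4],loss="soft_l1")
print(r.x,np.round((to_px("top",world(r.x,obs[:,2:]))-px),1).tolist())
np.save("gate.npy",r.x)
E
python3 fit.py
cat >> h.py <<'E'
def gate():
    return np.load("gate.npy")
def in_gate(w): # world mm -> gate mm
    g=gate(); c,s=np.cos(g[2]),np.sin(g[2]); return (np.array(w)-g[:2]*1000)@np.array([[c,-s],[s,c]])
def from_gate(q):
    g=gate(); c,s=np.cos(g[2]),np.sin(g[2]); return np.array(q)@np.array([[c,s],[-s,c]])+g[:2]*1000
def carrier(box):
    im=vision.read_camera("top"); (ctr,wh,a)=rect("top",blue(im,box),.060)
    b=in_gate(cv2.boxPoints((ctr,wh,a))); 
    g=gate(); d=(np.radians(a)-g[2]+np.pi/4)%(np.pi/2)-np.pi/4
    return in_gate(ctr),d,wh,b
E
python3 - <<'E'
from h import *
print(carrier((280,200,400,300)))
g=gate(); s=env.state(); print(in_gate(s["tcp_pos"][:2]*1000))
R=cv2.Rodrigues(s["ee_rot"])[0]; print(R, "toolx yaw",np.arctan2(R[1,0],R[0,0])-g[2], s["t"])
# check in scene camera
im=vision.read_camera("scene")[:,:,::-1].copy()
import itertools
for n,(x,y,z) in enumerate([(x,y,68) for x in(-22,22) for y in(-83,-47,47,83)]+[(x,y,42) for x in(-230,140) for y in(-130,130)]):
    p=to_px("scene",[*(from_gate([x,y])/1000),z/1000])[0]; cv2.circle(im,(int(p[0]*1),int(p[1])),1,(0,255,0),-1)
p=to_px("scene",[*(from_gate([0,0])/1000),.042])[0]; print(p)
cv2.imwrite("pics/s1.png",cv2.resize(im[170:320,210:450],(800,500)))
E
```

```text
[0.55465093 0.04352775 1.7351375 ] [[-0.1, -0.3], [0.5, -0.9], [0.2, 0.5], [-0.1, 0.1], [-0.7, -0.2], [0.1, -1.0], [0.8, 0.5], [-0.6, 0.8]]
(array([-115.68616481,   21.306314  ]), np.float64(-0.08425422296494656), (88.05937194824219, 78.84424591064453), array([[ -72.69858758,   61.86223682],
       [-151.26314445,   68.49737079],
       [-158.67374205,  -19.24960882],
       [ -80.10918518,  -25.88474279]]))
[474.06711783 247.98915624]
[[-8.96618834e-01  4.42803013e-01 -3.98961402e-04]
 [ 4.42803176e-01  8.96618678e-01 -5.40637168e-04]
 [ 1.18320478e-04 -6.61406843e-04 -9.99999774e-01]] toolx yaw 0.947732491059821 0.2
[344.51316816 234.50376139]
```

View pics/s1.png

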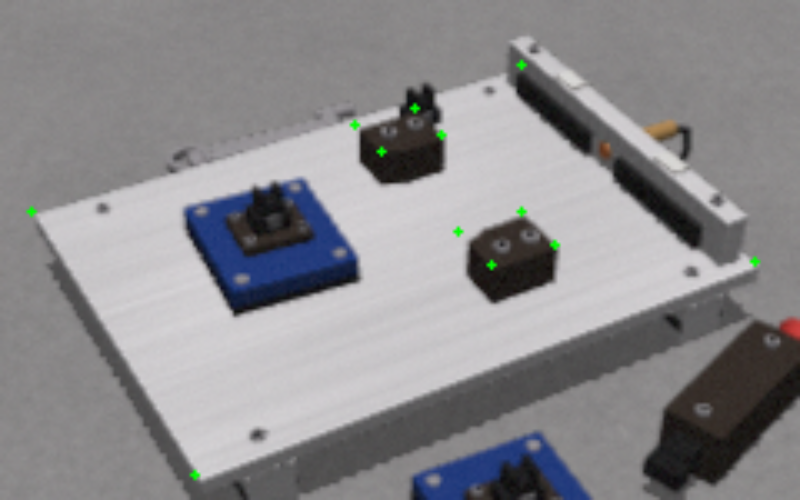

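The fixture fit agrees in both views: projected plate and block corners land within 1–2 mm. The carrier is at gate (-116, +21) mm with yaw -0.08. The plan has two pushes:
1. Push its +y side with two fingers, which centres and squares it.
2. Push its rear face through the gap.

```bash
cat >> h.py <<'E'
def plan(x,y,tip,yaw):
    """shift/turn for tool to put it at gate mm (x,y), fingertip height over plate, tool-x angle in gate frame"""
    s=env.state(); R=cv2.Rodrigues(s["ee_rot"])[0]; p=s["tcp_pos"]*1000
    d=np.r_[from_gate([x,y]),42+tip+25]-p
    now=np.arctan2(R[1,0],R[0,0])-gate()[2]
    print("t",round(s["t"],2),"now gate",in_gate(p[:2]).round(1),"tip",round(p[2]-67,1),"yaw",round(now,3),"F",s["contact_force"].round(1))
    print("xyz",(R.T@d).round(1),"turn",round(-((yaw-now+np.pi)%(2*np.pi)-np.pi),3))
E
python3 -c "
from h import *
plan(-116,90,120,np.pi/2)"
```

```text
t 0.25 now gate [474.1 248. ] tip 196.5 yaw 0.948 F [ 0.2  0.5 -0.4]
xyz [-472.6 -386.9   76.7] turn -0.623
```

Request:
servo_tool(
  commands=[
    {"xyz":[-10,-8,2],"turn":-0.02,"hand":40},
    {"xyz":[-30,-24,5],"turn":-0.06,"hand":40},
    {"xyz":[-60,-50,10],"turn":-0.12,"hand":40},
    {"xyz":[-90,-74,15],"turn":-0.18,"hand":40},
    {"xyz":[-120,-98,20],"turn":-0.24,"hand":40},
    {"xyz":[-150,-122,25],"turn":-0.3,"hand":40},
    {"xyz":[-180,-147,30],"turn":-0.36,"hand":40},
    {"xyz":[-210,-172,35],"turn":-0.42,"hand":40},
    {"xyz":[-230,-188,40],"turn":-0.48,"hand":40},
    {"xyz":[-240,-196,42],"turn":-0.5,"hand":40},
  ],
)

```text
t: 1.25
tcp_pos: [0.3614, 0.1869, 0.2214]
ee_rot: [0.064, -3.141, 0.0]
contact_force: [-0.2, 0.2, -0.8]
gripper_width: 0.451
finger_force: 0.0
```

```bash
python3 -c "
from h import *
plan(-116,90,120,np.pi/2)"
```

```text
t 1.25 now gate [173.1 167.1] tip 154.4 yaw -4.836 F [-0.2  0.2 -0.8]
xyz [-112.1 -277.4   34.4] turn -0.123
```

Request:
servo_tool(
  commands=[
    {"xyz":[-6,-14,2],"turn":-0.02,"hand":40},
    {"xyz":[-18,-45,6],"turn":-0.05,"hand":40},
    {"xyz":[-32,-80,10],"turn":-0.08,"hand":40},
    {"xyz":[-48,-118,15],"turn":-0.1,"hand":40},
    {"xyz":[-64,-158,20],"turn":-0.123,"hand":40},
    {"xyz":[-80,-198,25],"turn":-0.123,"hand":40},
    {"xyz":[-94,-234,30],"turn":-0.123,"hand":40},
    {"xyz":[-106,-262,34],"turn":-0.123,"hand":40},
    {"xyz":[-112,-277,34],"turn":-0.123,"hand":40},
    {"xyz":[-112,-277,34],"turn":-0.123,"hand":40},
  ],
)

```text
t: 2.25
tcp_pos: [0.4845, -0.0844, 0.1876]
ee_rot: [0.255, -3.131, -0.0]
contact_force: [-0.3, 0.6, -0.5]
gripper_width: 0.452
finger_force: 0.0
```

```bash
python3 -c "
from h import *
plan(-116,92,6,np.pi/2)
im=vision.read_camera('scene')[:,:,::-1]
cv2.imwrite('pics/s2.png',cv2.resize(im[120:320,180:450],(800,592)))
print(carrier((280,200,400,300)))
"
```

```text
t 2.25 now gate [-114.8   90.1] tip 120.6 yaw -4.714 F [-0.3  0.6 -0.5]
xyz [  1.8  -1.2 114.6] turn -0.002
(array([-99.66933824,  -6.59652471]), np.float64(-0.08983563436564257), (34.76169204711914, 41.62855529785156), array([[ -77.37967385,    8.84686905],
       [-118.84035445,   12.58162474],
       [-121.95900262,  -22.03991847],
       [ -80.49832202,  -25.77467416]]))
```

View pics/s2.png

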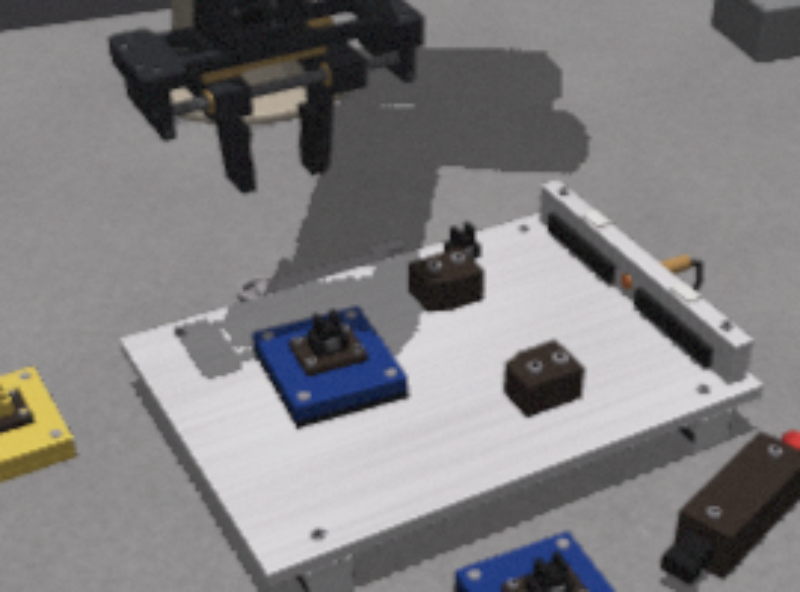

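The picture shows the gripper above the robot side of the plate, fingers clear at (240,185) and (318,168), and the carrier unmoved. Next I go down.

Request:
servo_tool(
  commands=[
    {"xyz":[2,-1,10],"turn":0,"hand":40},
    {"xyz":[2,-1,28],"turn":0,"hand":40},
    {"xyz":[2,-1,48],"turn":0,"hand":40},
    {"xyz":[2,-1,68],"turn":0,"hand":40},
    {"xyz":[2,-1,86],"turn":0,"hand":40},
    {"xyz":[2,-1,100],"turn":0,"hand":40},
    {"xyz":[2,-1,109],"turn":0,"hand":40},
    {"xyz":[2,-1,114],"turn":0,"hand":40},
    {"xyz":[2,-1,114],"turn":0,"hand":40},
    {"xyz":[2,-1,114],"turn":0,"hand":40},
  ],
)

```text
t: 3.35
tcp_pos: [0.4826, -0.0847, 0.0742]
ee_rot: [-0.258, 3.13, -0.001]
contact_force: [0.7, 0.0, 0.6]
gripper_width: 0.454
finger_force: 0.0
```

Request:
servo_tool(
  commands=[
    {"xyz":[-4,0,0],"turn":0,"hand":40},
    {"xyz":[-8,0,0],"turn":0,"hand":40},
    {"xyz":[-12,0,0],"turn":0,"hand":40},
    {"xyz":[-15,0,0],"turn":0,"hand":40},
    {"xyz":[-18,0,0],"turn":0,"hand":40},
    {"xyz":[-21,0,0],"turn":0,"hand":40},
    {"xyz":[-24,0,0],"turn":0,"hand":40},
    {"xyz":[-26,0,0],"turn":0,"hand":40},
    {"xyz":[-28,0,0],"turn":0,"hand":40},
    {"xyz":[-28,0,0],"turn":0,"hand":40},
  ],
)

```text
t: 4.35
tcp_pos: [0.5102, -0.08, 0.0737]
ee_rot: [-0.258, 3.131, 0.0]
contact_force: [-1.1, 0.4, 2.3]
gripper_width: 0.454
finger_force: 1.0
```

```bash
python3 -c "
from h import *
plan(-116,54,6,np.pi/2)
im=vision.read_camera('scene')[:,:,::-1]
cv2.imwrite('pics/s3.png',cv2.resize(im[170:320,210:450],(800,500)))
"
```

```text
t 4.35 now gate [-114.6   64.1] tip 6.7 yaw -4.712 F [-1.1  0.4  2.3]
xyz [-10.1  -1.4   0.7] turn 0.0
```

View pics/s3.png

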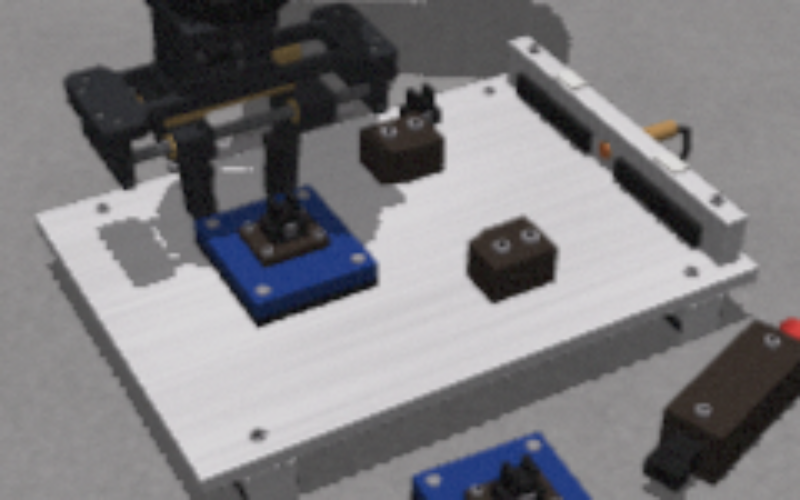

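The carrier has been pushed and is square to the fingers (they touch at (200,212) and (280,195)). I'll finish the side push, then back off and measure.

Request:
servo_tool(
  commands=[
    {"xyz":[-2,0,0],"turn":0,"hand":40},
    {"xyz":[-4,0,0],"turn":0,"hand":40},
    {"xyz":[-6,0,0],"turn":0,"hand":40},
    {"xyz":[-8,0,0],"turn":0,"hand":40},
    {"xyz":[-9,0,0],"turn":0,"hand":40},
    {"xyz":[-9,0,0],"turn":0,"hand":40},
    {"xyz":[-9,0,0],"turn":0,"hand":40},
    {"xyz":[-3,0,0],"turn":0,"hand":40},
    {"xyz":[7,0,0],"turn":0,"hand":40},
    {"xyz":[17,0,-5],"turn":0,"hand":40},
  ],
)

```text
t: 5.4
tcp_pos: [0.4921, -0.083, 0.0785]
ee_rot: [0.258, -3.13, -0.001]
contact_force: [0.2, 0.2, 0.5]
gripper_width: 0.45
finger_force: 0.0
```

```bash
python3 -c "
from h import *
plan(-240,0,120,0)"
```

```text
t 5.4 now gate [-114.5   82.4] tip 11.5 yaw -4.713 F [0.2 0.2 0.5]
xyz [ -82.4 -125.4 -108.7] turn 1.571
```

Request:
servo_tool(
  commands=[
    {"xyz":[5,0,-15],"turn":0.1,"hand":40},
    {"xyz":[5,0,-40],"turn":0.22,"hand":40},
    {"xyz":[5,-10,-70],"turn":0.35,"hand":40},
    {"xyz":[0,-25,-90],"turn":0.48,"hand":40},
    {"xyz":[-10,-50,-105],"turn":0.61,"hand":40},
    {"xyz":[-30,-75,-108],"turn":0.74,"hand":40},
    {"xyz":[-50,-95,-108],"turn":0.87,"hand":40},
    {"xyz":[-65,-112,-108],"turn":1.0,"hand":40},
    {"xyz":[-78,-122,-108],"turn":1.13,"hand":40},
    {"xyz":[-82,-125,-108],"turn":1.25,"hand":40},
  ],
)

```text
t: 6.4
tcp_pos: [0.5948, -0.1939, 0.1867]
ee_rot: [1.631, 2.685, 0.0]
contact_force: [-0.5, -0.6, -0.7]
gripper_width: 0.45
finger_force: 0.0
```

```bash
python3 -c "
from h import *
plan(-200,0,6,0)
print(carrier((260,180,420,300)))
im=vision.read_camera('top')[140:360,140:430,::-1]
cv2.imwrite('pics/t4.png',cv2.resize(im,(790,599)))"
```

```text
t 6.4 now gate [-240.8   -0.7] tip 119.7 yaw 0.315 F [-0.5 -0.6 -0.7]
xyz [ 39.1  11.9 113.7] turn 0.315
(array([-1.12015172e+02,  9.28202540e-02]), np.float64(-0.004026153908794683), (88.29671478271484, 78.87913513183594), array([[ -72.39816859,   44.08206878],
       [-151.27666768,   44.39963025],
       [-151.63217248,  -43.8964289 ],
       [ -72.75367716,  -44.21398974]]))
```

View pics/t4.png

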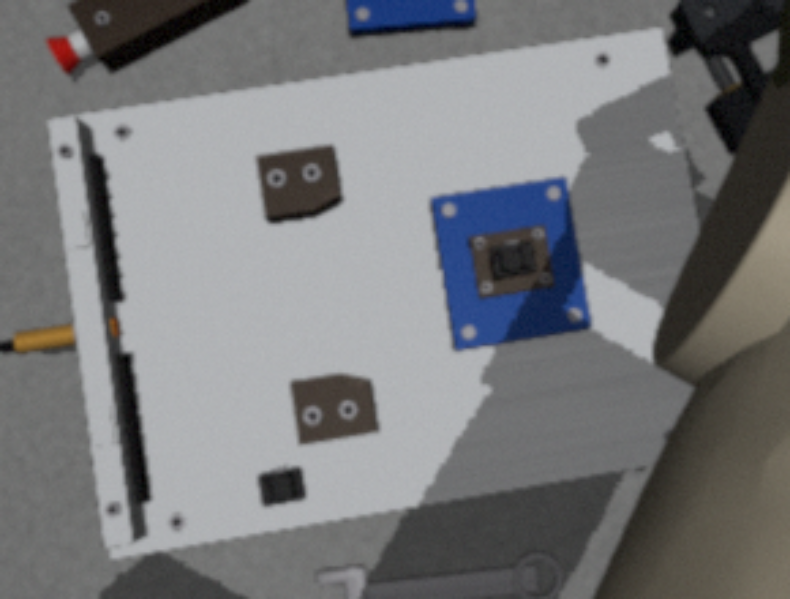

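The carrier now sits at gate (-112, 0), square, with its centre at (513,262) in the crop. The gap ahead is clear. I'll go down behind it.

Request:
servo_tool(
  commands=[
    {"xyz":[4,1,5],"turn":0.1,"hand":40},
    {"xyz":[14,4,15],"turn":0.22,"hand":40},
    {"xyz":[28,8,35],"turn":0.315,"hand":40},
    {"xyz":[36,12,55],"turn":0.315,"hand":40},
    {"xyz":[39,12,75],"turn":0.315,"hand":40},
    {"xyz":[39,12,93],"turn":0.315,"hand":40},
    {"xyz":[39,12,106],"turn":0.315,"hand":40},
    {"xyz":[39,12,113],"turn":0.315,"hand":40},
    {"xyz":[39,12,113],"turn":0.315,"hand":40},
    {"xyz":[39,12,113],"turn":0.315,"hand":40},
  ],
)

```text
t: 7.5
tcp_pos: [0.5872, -0.153, 0.0745]
ee_rot: [2.024, 2.402, 0.0]
contact_force: [-0.5, -0.0, -0.4]
gripper_width: 0.454
finger_force: 0.0
```

```bash
python3 -c "
from h import *
plan(-100,0,6,0)"
```

```text
t 7.5 now gate [-199.2    0. ] tip 7.5 yaw 0.006 F [-0.5 -0.  -0.4]
xyz [99.2  0.6  1.4] turn 0.006
```

Request:
servo_tool(
  commands=[
    {"xyz":[8,0,1],"turn":0.006,"hand":40},
    {"xyz":[18,0,1],"turn":0.006,"hand":40},
    {"xyz":[26,0,1],"turn":0.006,"hand":40},
    {"xyz":[32,0,1],"turn":0.006,"hand":40},
    {"xyz":[37,0,1],"turn":0.006,"hand":40},
    {"xyz":[42,0,1],"turn":0.006,"hand":40},
    {"xyz":[48,0,1],"turn":0.006,"hand":40},
    {"xyz":[54,0,1],"turn":0.006,"hand":40},
    {"xyz":[60,0,1],"turn":0.006,"hand":40},
    {"xyz":[66,0,1],"turn":0.006,"hand":40},
  ],
)

```text
t: 8.5
tcp_pos: [0.5759, -0.0875, 0.0729]
ee_rot: [2.032, 2.395, 0.0]
contact_force: [1.0, -3.6, 1.7]
gripper_width: 0.455
finger_force: 1.7
```

Request:
servo_tool(
  commands=[
    {"xyz":[6,0,0],"turn":0,"hand":40},
    {"xyz":[11,0,0],"turn":0,"hand":40},
    {"xyz":[16,0,0],"turn":0,"hand":40},
    {"xyz":[21,0,0],"turn":0,"hand":40},
    {"xyz":[25,0,0],"turn":0,"hand":40},
    {"xyz":[28,0,0],"turn":0,"hand":40},
    {"xyz":[31,0,0],"turn":0,"hand":40},
    {"xyz":[33,0,0],"turn":0,"hand":40},
    {"xyz":[34,0,0],"turn":0,"hand":40},
    {"xyz":[34,0,0],"turn":0,"hand":40},
  ],
)

```text
t: 9.5
tcp_pos: [0.5703, -0.0541, 0.0727]
ee_rot: [2.032, 2.396, 0.0]
contact_force: [1.2, -2.7, 2.7]
gripper_width: 0.448
finger_force: 1.7
```

```bash
python3 -c "
from h import *
plan(-40,0,6,0)
print(carrier((220,190,420,300)))
im=vision.read_camera('top')[140:360,140:430,::-1]
cv2.imwrite('pics/t5.png',cv2.resize(im,(790,599)))"
```

```text
t 9.5 now gate [-98.9   0.5] tip 5.7 yaw -0.0 F [ 1.2 -2.7  2.7]
xyz [58.9  0.5 -0.3] turn -0.0Traceback (most recent call last):
  File "<string>", line 4, in <module>
    print(carrier((220,190,420,300)))
          ~~~~~~~^^^^^^^^^^^^^^^^^^^
  File "h.py", line 25, in carrier
    im=vision.read_camera("top"); (ctr,wh,a)=rect("top",blue(im,box),.060)
                                                        ~~~~^^^^^^^^
  File "h.py", line 13, in blue
    c=max(cv2.findContours(k,cv2.RETR_EXTERNAL,cv2.CHAIN_APPROX_NONE)[0],key=cv2.contourArea)
ValueError: max() iterable argument is empty
```

```bash
python3 -c "
from h import *
im=vision.read_camera('scene')[:,:,::-1]
cv2.imwrite('pics/s5.png',cv2.resize(im[170:320,210:450],(800,500)))"
```

```text
(no output)
```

View pics/s5.png

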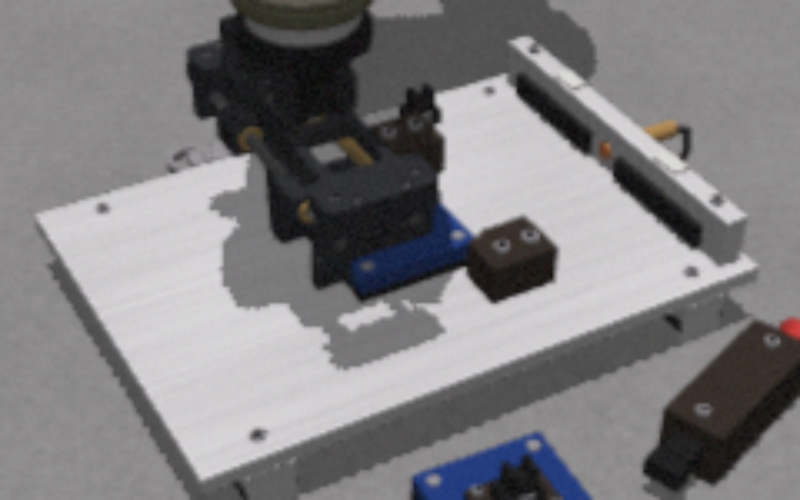

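The carrier is entering the gap straight. Its front corner at (465,240) is just inside the lead-in of the block at (510,255). I carry on slowly and watch the force.

Request:
servo_tool(
  commands=[
    {"xyz":[3,0,0],"turn":0,"hand":40},
    {"xyz":[7,0,0],"turn":0,"hand":40},
    {"xyz":[11,0,0],"turn":0,"hand":40},
    {"xyz":[15,0,0],"turn":0,"hand":40},
    {"xyz":[19,0,0],"turn":0,"hand":40},
    {"xyz":[23,0,0],"turn":0,"hand":40},
    {"xyz":[27,0,0],"turn":0,"hand":40},
    {"xyz":[31,0,0],"turn":0,"hand":40},
    {"xyz":[34,0,0],"turn":0,"hand":40},
    {"xyz":[36,0,0],"turn":0,"hand":40},
  ],
)

```text
t: 10.6
tcp_pos: [0.5643, -0.0183, 0.0726]
ee_rot: [-2.032, -2.396, 0.0]
contact_force: [0.4, -2.8, 1.0]
gripper_width: 0.456
finger_force: 1.4
```

Request:
servo_tool(
  commands=[
    {"xyz":[3,0,0],"turn":0,"hand":40},
    {"xyz":[7,0,0],"turn":0,"hand":40},
    {"xyz":[11,0,0],"turn":0,"hand":40},
    {"xyz":[15,0,0],"turn":0,"hand":40},
    {"xyz":[19,0,0],"turn":0,"hand":40},
    {"xyz":[23,0,0],"turn":0,"hand":40},
    {"xyz":[27,0,0],"turn":0,"hand":40},
    {"xyz":[31,0,0],"turn":0,"hand":40},
    {"xyz":[34,0,0],"turn":0,"hand":40},
    {"xyz":[36,0,0],"turn":0,"hand":40},
  ],
)

```text
t: 11.6
tcp_pos: [0.5584, 0.0172, 0.0726]
ee_rot: [-2.032, -2.396, 0.0]
contact_force: [0.6, -1.0, -0.7]
gripper_width: 0.453
finger_force: 0.9
```

```bash
python3 -c "
from h import *
plan(22,0,6,0)
im=vision.read_camera('scene')[:,:,::-1]
cv2.imwrite('pics/s6.png',cv2.resize(im[170:320,210:450],(800,500)))"
```

```text
t 11.6 now gate [-26.6   0.6] tip 5.6 yaw -0.0 F [ 0.6 -1.  -0.7]
xyz [48.6  0.6 -0.4] turn -0.0
```

View pics/s6.png

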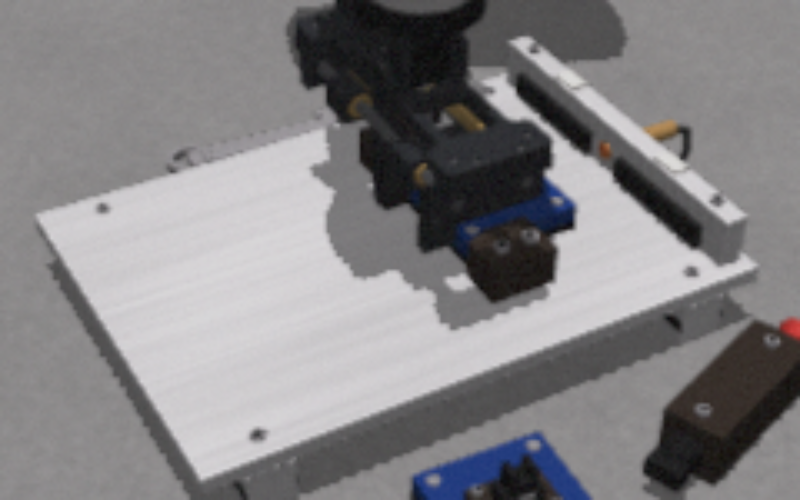

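The carrier is sliding through the gap straight, with its front corner at (572,212) beyond the block. On to just short of the pads.

Request:
servo_tool(
  commands=[
    {"xyz":[3,0,0],"turn":0,"hand":40},
    {"xyz":[7,0,0],"turn":0,"hand":40},
    {"xyz":[12,0,0],"turn":0,"hand":40},
    {"xyz":[17,0,0],"turn":0,"hand":40},
    {"xyz":[22,0,0],"turn":0,"hand":40},
    {"xyz":[27,0,0],"turn":0,"hand":40},
    {"xyz":[32,0,0],"turn":0,"hand":40},
    {"xyz":[36,0,0],"turn":0,"hand":40},
    {"xyz":[39,0,0],"turn":0,"hand":40},
    {"xyz":[40,0,0],"turn":0,"hand":40},
  ],
)

```text
t: 12.65
tcp_pos: [0.552, 0.0566, 0.0727]
ee_rot: [-2.032, -2.396, 0.0]
contact_force: [0.6, -1.7, -1.6]
gripper_width: 0.455
finger_force: 0.9
```

Request:
servo_tool(
  commands=[
    {"xyz":[1,0,0],"turn":0,"hand":40},
    {"xyz":[2,0,0],"turn":0,"hand":40},
    {"xyz":[3,0,0],"turn":0,"hand":40},
    {"xyz":[4,0,0],"turn":0,"hand":40},
    {"xyz":[5,0,0],"turn":0,"hand":40},
    {"xyz":[6,0,0],"turn":0,"hand":40},
    {"xyz":[7,0,0],"turn":0,"hand":40},
    {"xyz":[7,0,0],"turn":0,"hand":40},
    {"xyz":[7,0,0],"turn":0,"hand":40},
    {"xyz":[7,0,0],"turn":0,"hand":40},
  ],
)

```text
t: 13.65
tcp_pos: [0.5509, 0.0634, 0.0728]
ee_rot: [-2.032, -2.396, -0.0]
contact_force: [-0.2, -0.4, -0.4]
gripper_width: 0.451
finger_force: 0.0
```

```bash
python3 -c "
from h import *
plan(25,0,6,0)"
```

```text
t 13.65 now gate [20.2  0.5] tip 5.8 yaw -0.0 F [-0.2 -0.4 -0.4]
xyz [ 4.8  0.5 -0.2] turn -0.0
```

Request:
servo_tool(
  commands=[
    {"xyz":[0.5,0,0],"turn":0,"hand":40},
    {"xyz":[1,0,0],"turn":0,"hand":40},
    {"xyz":[1.5,0,0],"turn":0,"hand":40},
    {"xyz":[2,0,0],"turn":0,"hand":40},
    {"xyz":[2.5,0,0],"turn":0,"hand":40},
    {"xyz":[3,0,0],"turn":0,"hand":40},
    {"xyz":[3,0,0],"turn":0,"hand":40},
    {"xyz":[3,0,0],"turn":0,"hand":40},
    {"xyz":[3,0,0],"turn":0,"hand":40},
    {"xyz":[3,0,0],"turn":0,"hand":40},
  ],
)

```text
t: 14.65
tcp_pos: [0.5506, 0.0658, 0.0728]
ee_rot: [2.031, 2.395, -0.0]
contact_force: [1.5, -3.9, -0.8]
gripper_width: 0.453
finger_force: 2.5
```

Request:
servo_tool(
  commands=[
    {"xyz":[0.3,0,0],"turn":0,"hand":40},
    {"xyz":[0.6,0,0],"turn":0,"hand":40},
    {"xyz":[0.9,0,0],"turn":0,"hand":40},
    {"xyz":[1.2,0,0],"turn":0,"hand":40},
    {"xyz":[1.5,0,0],"turn":0,"hand":40},
    {"xyz":[1.5,0,0],"turn":0,"hand":40},
    {"xyz":[1.5,0,0],"turn":0,"hand":40},
    {"xyz":[1.5,0,0],"turn":0,"hand":40},
    {"xyz":[1.5,0,0],"turn":0,"hand":40},
    {"xyz":[1.5,0,0],"turn":0,"hand":40},
  ],
)

```text
t: 15.65
tcp_pos: [0.5507, 0.066, 0.0728]
ee_rot: [2.03, 2.394, -0.002]
contact_force: [1.7, -13.2, -0.6]
gripper_width: 0.452
finger_force: 6.6
```

The force has risen to 13 N and the tool has stalled, so the carrier is against the pads. I back off and lift.

Request:
servo_tool(
  commands=[
    {"xyz":[-2,0,0],"turn":0,"hand":40},
    {"xyz":[-6,0,0],"turn":0,"hand":40},
    {"xyz":[-14,0,0],"turn":0,"hand":40},
    {"xyz":[-24,0,0],"turn":0,"hand":40},
    {"xyz":[-34,0,-10],"turn":0,"hand":40},
    {"xyz":[-44,0,-30],"turn":0,"hand":40},
    {"xyz":[-54,0,-55],"turn":0,"hand":40},
    {"xyz":[-70,0,-80],"turn":0,"hand":40},
    {"xyz":[-95,0,-105],"turn":0,"hand":40},
    {"xyz":[-125,0,-125],"turn":0,"hand":40},
  ],
)

```text
t: 16.65
tcp_pos: [0.5707, -0.0568, 0.2002]
ee_rot: [2.03, 2.395, 0.001]
contact_force: [-0.1, -0.3, -0.7]
gripper_width: 0.453
finger_force: 0.0
```

Request:
servo_tool(
  commands=[
    {"xyz":[-25,0,-10],"turn":0,"hand":40},
    {"xyz":[-50,0,-15],"turn":0,"hand":40},
    {"xyz":[-75,0,-20],"turn":0,"hand":40},
    {"xyz":[-95,0,-20],"turn":0,"hand":40},
    {"xyz":[-110,0,-20],"turn":0,"hand":40},
    {"xyz":[-120,0,-20],"turn":0,"hand":40},
    {"xyz":[-125,0,-20],"turn":0,"hand":40},
    {"xyz":[-125,0,-20],"turn":0,"hand":40},
    {"xyz":[-125,0,-20],"turn":0,"hand":40},
    {"xyz":[-125,0,-20],"turn":0,"hand":40},
  ],
)

```text
t: 17.65
tcp_pos: [0.591, -0.1783, 0.2178]
ee_rot: [-2.031, -2.397, -0.0]
contact_force: [-0.3, 0.7, -0.9]
gripper_width: 0.456
finger_force: 0.0
```

```bash
python3 -c "
from h import *
plan(25,0,6,0)
im=vision.read_camera('top')[140:360,140:430,::-1]
cv2.imwrite('pics/t7.png',cv2.resize(im,(790,599)))
print(carrier((150,180,420,310)))"
```

```text
t 17.65 now gate [-224.8    0.5] tip 150.8 yaw 0.001 F [-0.3  0.7 -0.9]
xyz [249.8   0.6 144.8] turn 0.001
(array([7.28033457e+01, 2.69283619e-02]), np.float64(0.0030349014711708033), (90.71916961669922, 81.43585205078125), array([[113.38341108,  45.50990824],
       [ 31.94794774,  45.26272218],
       [ 32.2232803 , -45.45605152],
       [113.65874364, -45.20886545]]))
```

View pics/t7.png

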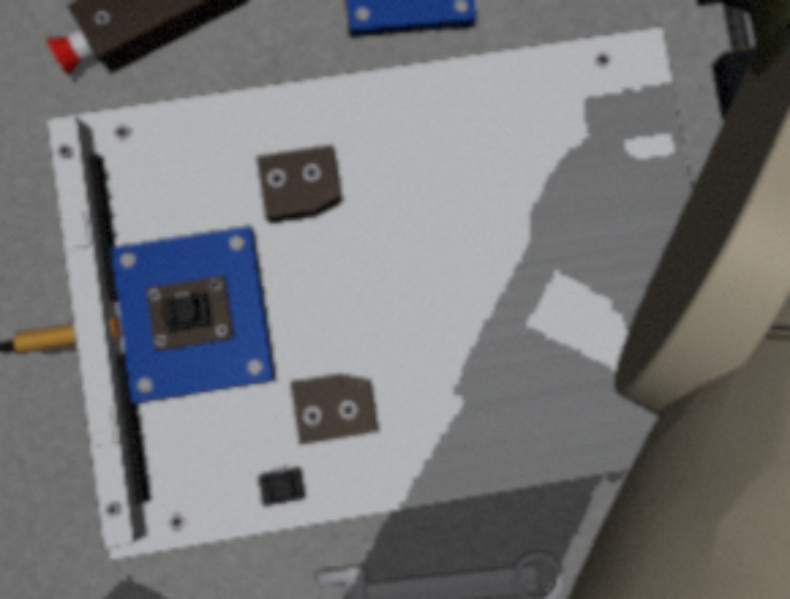

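The carrier is flush against both pads, with its centre at (187,313) in the crop. It measures gate x 72.8, y 0.0 and yaw 0.003, against a target of 72. The loose connector at (282,486) is where it was.

```bash
python3 -c "
from workcell import job
print(job.hand_in())"
```

```text
the job is handed in; nothing more can be done
None
```

The blue carrier went straight through the gap and now rests flat against both rubber pads, measured 0.8 mm from its nominal home position, centred and square. The robot is clear of it and the job is handed in; the hand-in returned no verdict.

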